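# Changeover: lift the four-pocket jar nest off its locating pins

### The arm

A 6-joint arm with a two-finger parallel gripper is mounted at the origin on the work surface. World frame = base frame: x ahead of the robot, y to its left, z up, the work surface at z = 0. Lengths are in mm, angles in degrees, forces in N, time in s.
With the tool pointing down it reaches from about 300 to 850 mm from the base axis. Payload 4.2 kg.
Tool frame: the origin (TCP) lies at the very end of the fingers, on their centre line; the grasp point (between the pads) lies 19 mm behind it (env.grasp_offset is the distance from the TCP to the grasp point, in mm); z points along the fingers, y is the line along which they close (so a half turn about z gives the same grasp; the last joint's range is limited). The gripper opens to 91 mm and grips with 3 to 60 N. Pads are 32 mm wide; open, the fingers measure 118 mm over their backs; the gripper's body (76 mm by 178 mm) begins 60 mm behind the grasp point.
Start: joints at [-76.604, 18.312, 89.639, -0, 72.044, -1.146], TCP at [144.376, -556.596, 213.976] pointing down, gripper open.
Joint ranges: [-177.97, 177.97], [-48.28, 115.42], [12.27, 149.76], [-77.06, 257.06], [2.81, 150.46], [-146.56, 146.56]. Speed limits (degrees/s): [147.25, 147.25, 180, 180, 180, 180].

### API

Orientations are given as [roll, pitch, yaw] about the fixed x, y, z axes, in that order (R = Rz(yaw) Ry(pitch) Rx(roll)).
In Python, from workcell import env, eyes gives the robot as it stands.
- The arm moves only by the tool send_rows, never from a script. Its arguments are lists of equal length, an entry for each row: "grip": the opening, from -1 (shut) to 1 (fully open), so that 0 is half open; "xyz": the shift along the world's x, y, z in m, a list of three; "yaw": the turn about the world's z in degrees. A call has 1 to 8 rows; each row is the pose to reach, as a shift and turn from the pose commanded when the call began; what a row does not reach only later rows make up. A row lasts 1/12 s, in which the tool goes at most 41.7 mm and 7.16 degrees, less where a joint would pass 70% of its speed; a pose out of reach is approached as far as the arm can. A call with a gripper value outside its range is refused whole. The fingers move at their own pace and stop on an object; "grip_force" is the grip in N (left out, the last holds). Time passes only in rows, so rows that repeat a pose let the fingers close. It gives the time, the measured TCP pose, the force, the opening and the grip force at its end, in the units of the state.
- env.state(): the state, without advancing time (a new reading comes with each control period).
- eyes.grab_frame(name): name is "scene" or "top" or "wrist"; returns a dict with "frame" (384x512x3 uint8, red, green, blue), "fx", "fy", "cx", "cy" (pixels), "pose" (4x4, takes a point from camera to world coordinates). Camera axes: x right, y down, z forward; pixel columns grow to the right and rows downward; lengths in mm; the calibration is good to about 2 mm. A picture is of the moment at which its call begins. There is no depth.
- env.job_done(): hands the job in; it is judged then, once.
The state is a dict: "time_s": time; "qpos": joint angles; "qvel": joint speeds; "effort": joint torques, N m; "ee_pos": TCP position; "ee_rot": TCP orientation; "force": force on the tool from outside, world axes, zero at the start; "torque": the same for the moment, N m; "gripper_width": finger opening in mm; "gripper_force": force on a finger pad.
Only numpy, scipy, OpenCV 4.12 (cv2) and the standard library are available. Lean on these libraries where they do the work, as an engineer would, in place of code of your own. Each camera call takes 0.05 s, during which the arm holds its last target. There are 200 camera calls.

### The job

The packing line is changing over to another jar. Take the white nest plate that has four small round pockets by its handle, lift it straight up and level until it is clear of its two locating pins, then set it down flat in the empty blue tray and let go; do not drop it. Leave the nest plate with two large pockets where it is.

Things in the scene. Friction and masses are not known exactly. Their poses are not given: they have to be found in the camera images.
- nest_four_grip (a point): Middle of the handle bar of the plate to move: loose white plastic, 190 (x) x 100 (y) x 14 mm, about 0.4 kg, four round 34 mm through pockets and a 16 mm pin hole at x = +-80 mm. Handle across its middle: aluminium bar 16 (x) x 60 (y) x 22 mm high on two posts, 24 mm gap below. The point is 49 mm above the plate's underside, 11 mm below the bar's top. z up. Grasp across the 16 mm, along x.
- station_a: Fixed dark steel block under that plate, 210 (x) x 120 (y) x 25 mm. Origin: centre of its underside, on the table; z up. Two upright 12 mm steel pins at x = +-80 mm, y = 0 reach 34 mm above the block's top (59 mm above the table), through the plate's holes and 20 mm out; 2 mm clearance all round. The plate starts fully down on the block, axes along the block's, centred within about 1 mm.
- nest_two_grip (a point): Centre of the handle bar of the other nest plate, which must stay: same plate size, handle and point, but with two large round pockets of 50 mm diameter, one on each side of the handle. It lies on an identical pinned block.
- tray_in (a point): Centre of the inner floor of the empty, fixed, open blue tray, about 6 mm above the table. Outside 260 (x) x 230 (y) x 35 mm high, walls 6 mm, so 248 x 218 mm inside: the plate fits at any yaw when centred. x along its longer side, z up.
Not all that is in view belongs to the job. Leave any red look-alike of the station_a alone.

How it is judged:
By the outcome, as a careful person would: the job done as asked, in the order asked, and still so for the second after the job is handed in, with the robot touching nothing.
It also fails if it takes over 38 s, if anything falls off the work surface, if the arm or the gripper's body presses on something with over 40 N, if the wrist force passes 120 N, or if a joint passes its speed limit or range.

## Working session

There is one attempt and no reset: what is moved stays moved. The work goes in short steps, Python scripts to look and compute and a tool call to move; the robot and the scene stay as the last step left them, time stands still between calls to the robot, and variables do not carry over. Pictures are saved under pics/ and viewed, at most 10 in all, crops included, and the job is handed in when it is done.

Besides the shell and the picture viewer there is one more tool, called after ">>>" by a JSON object that holds its "method" and its "body", one argument or row to a line. send_rows: Moves the arm, as the interface text tells. Its arguments: {"type":"object","properties":{"grip":{"type":"array"},"xyz":{"type":"array"},"yaw":{"type":"array"},"grip_force":{"type":"number"}},"required":["grip","xyz","yaw"]}

```bash
mkdir -p pics; cat > h.py <<'E'
import cv2,numpy as np
from workcell import env,eyes
def grab(n,f=None):
    g=eyes.grab_frame(n)
    if f: cv2.imwrite('pics/'+f,g['frame'][:,:,::-1])
    return g
def ray(g,uv,z):
    P=np.array(g['pose']);uv=np.atleast_2d(uv).astype(float)
    d=np.c_[(uv[:,0]-g['cx'])/g['fx'],(uv[:,1]-g['cy'])/g['fy'],np.ones(len(uv))]@P[:3,:3].T
    o=P[:3,3]
    return o+d*((z-o[2])/d[:,2])[:,None]
E
python3 - <<'E'
from h import *
import pickle
G={n:grab(n) for n in('top','scene')}
pickle.dump(G,open('g.pkl','wb'))
cv2.imwrite('pics/top.png',G['top']['frame'][:,:,::-1]);cv2.imwrite('pics/scene.png',G['scene']['frame'][:,:,::-1])
print(G['top']['pose'],G['top']['fx'],G['scene']['pose']);print(env.state())
E
```

```text
[[ 1.83688619e-02 -9.97818878e-01  6.34040354e-02  3.77612982e+02]
 [-9.99823923e-01 -1.80885160e-02  4.99281725e-03  3.40699868e+01]
 [-3.83504240e-03 -6.34845838e-02 -9.97975451e-01  1.43953162e+03]
 [ 0.00000000e+00  0.00000000e+00  0.00000000e+00  1.00000000e+00]] 414.06526799567047 [[ 5.48130011e-02  6.92188721e-01 -7.19632066e-01  1.26613412e+03]
 [ 9.98409794e-01 -4.75000067e-02  3.03583864e-02  1.44427866e+01]
 [-1.31687953e-02 -7.20151737e-01 -6.93691616e-01  8.49809819e+02]
 [ 0.00000000e+00  0.00000000e+00  0.00000000e+00  1.00000000e+00]]
{'time_s': 0.1, 'qpos': array([-7.66040070e+01,  1.83485845e+01,  8.96987484e+01,  2.38309987e-04,
        7.20446872e+01, -1.14553578e+00]), 'qvel': array([ 0.01445609, -0.13027054, -0.17649881, -0.01467717,  0.03203846,
       -0.09686533]), 'effort': array([-2.85505183e-05, -4.13333666e+01, -2.32508773e+01,  7.29150348e-02,
        4.21651080e-02, -6.02307819e-05]), 'ee_pos': array([ 144.27342174, -556.14116929,  213.20280473]), 'ee_rot': array([-1.79908003e+02, -2.06620970e-03,  1.45414534e+01]), 'force': array([-0.61574682, -0.30158931,  0.12157239]), 'torque': array([-0.01881213, -0.02644432,  0.02538595]), 'gripper_force': 0.0, 'gripper_width': 91.0877048866326}
```

View pics/top.png

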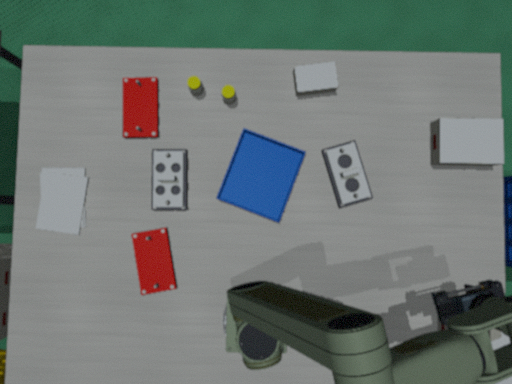

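View pics/scene.png

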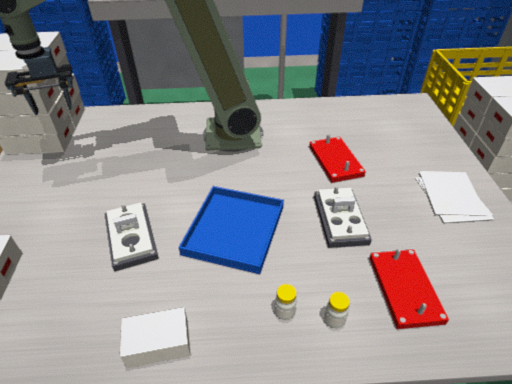

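The top view shows the four-pocket plate at about (169,180), its long side along the image rows. The blue tray is at about (262,175), and the two-pocket plate that stays is at (347,173). The red bases are look-alikes.

```bash
python3 - <<'E'
from h import *
import pickle
G=pickle.load(open('g.pkl','rb'));g=G['top'];f=g['frame'].astype(int)
def rect(m,z,win):
    k=np.zeros(m.shape,np.uint8);x0,y0,x1,y1=win;k[y0:y1,x0:x1]=m[y0:y1,x0:x1]
    c=max(cv2.findContours(k,cv2.RETR_EXTERNAL,cv2.CHAIN_APPROX_NONE)[0],key=cv2.contourArea)
    p=ray(g,c[:,0],z)[:,:2].astype(np.float32)
    r=cv2.minAreaRect(p); b=cv2.boxPoints(r); e=[b[1]-b[0],b[2]-b[1]];e=max(e,key=np.linalg.norm)
    return r, np.degrees(np.arctan2(e[1],e[0]))
R,Gc,B=f[...,0],f[...,1],f[...,2]
hsv=cv2.cvtColor(g['frame'],cv2.COLOR_RGB2HSV)
blue=((hsv[...,0]>100)&(hsv[...,0]<130)&(hsv[...,1]>140)).astype(np.uint8)
print('tray',rect(blue,35,(205,120,320,230)))
dark=((f.max(2)<100)).astype(np.uint8)
for th in(205,215,220): print('plate',rect((f.min(2)>th).astype(np.uint8),39,(145,140,195,220)))
print('block',rect(dark,25,(145,140,195,220)))
cv2.imwrite('pics/c.png',cv2.resize(g['frame'][130:230,130:330,::-1],None,fx=4,fy=4,interpolation=cv2.INTER_CUBIC))
s=G['scene'];cv2.imwrite('pics/s.png',cv2.resize(s['frame'][175:255,300:390,::-1],None,fx=7,fy=7,interpolation=cv2.INTER_CUBIC))
E
```

```text
tray (((495.8250732421875, -6.6958160400390625), (225.0365753173828, 254.5663299560547), 70.02146911621094), np.float32(-19.978533))Traceback (most recent call last):
  File "<stdin>", line 15, in <module>
  File "<stdin>", line 6, in rect
ValueError: max() iterable argument is empty
```

```bash
python3 - <<'E'
from h import *
import pickle
G=pickle.load(open('g.pkl','rb'));g=G['top'];f=g['frame'].astype(int)
print(f[180,148:195].mean(1).astype(int), f[186,185:189])
def rect(m,z,win):
    k=np.zeros(m.shape,np.uint8);x0,y0,x1,y1=win;k[y0:y1,x0:x1]=m[y0:y1,x0:x1]
    c=max(cv2.findContours(k,cv2.RETR_EXTERNAL,cv2.CHAIN_APPROX_NONE)[0],key=cv2.contourArea)
    p=ray(g,c[:,0],z)[:,:2].astype(np.float32)
    r=cv2.minAreaRect(p); b=cv2.boxPoints(r); e=[b[1]-b[0],b[2]-b[1]];e=max(e,key=np.linalg.norm)
    return r, np.degrees(np.arctan2(e[1],e[0]))
for t in(100,120):print('block',rect((f.max(2)<t).astype(np.uint8),25,(145,140,195,220)))
bx=f[140:220,145:195].max(2)
print(ray(g,[[169,180]],39))
cv2.imwrite('pics/c.png',cv2.resize(g['frame'][135:225,135:225,::-1],None,fx=6,fy=6,interpolation=cv2.INTER_CUBIC))
E
```

```text
[137 137 128 102 102 127 154 159 155 147 134 127 125 122 121 122 131 126
 127 127 127 124 125 127 124 116  93  74  91 115 132 152 159 157 136 102
  72  62  55  80 123 140 140 138 137 140 137] [[ 64  63  73]
 [ 52  54  59]
 [ 56  59  58]
 [104 103 104]]
block (((454.63519287109375, 260.6518859863281), (100.62165832519531, 232.37818908691406), 64.30870819091797), np.float32(-25.69129))
block (((475.4407958984375, 306.1277770996094), (217.33187866210938, 127.42217254638672), 1.568230390548706), np.float32(1.5682337))
[[472.23047563 304.79927876  39.        ]]
```

View pics/c.png

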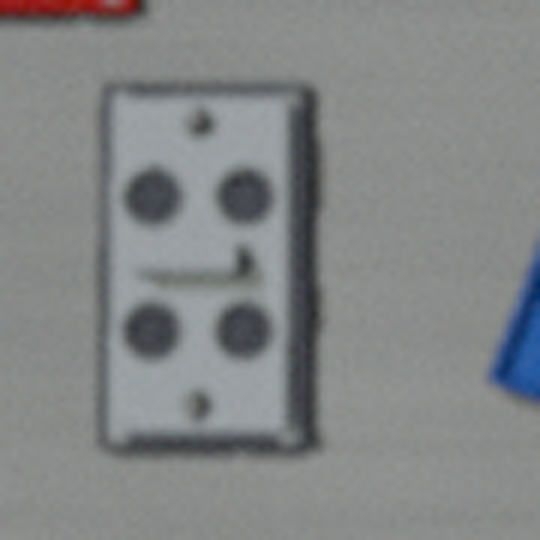

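>>> {"method": "send_rows", "body": {
  "grip": [1,1,1,1,1,1,1,1],
  "xyz": [
    [0.01,0.01,0.01],
    [0.035,0.03,0.02],
    [0.06,0.055,0.03],
    [0.085,0.08,0.04],
    [0.11,0.105,0.05],
    [0.135,0.13,0.06],
    [0.16,0.155,0.07],
    [0.185,0.18,0.07]
  ],
  "yaw": [3,9,15,21,27,33,40,47]
}}

```text
time_s: 0.77
ee_pos: [330.8, -375.8, 285.7]
ee_rot: [179.8, 0.1, 61.9]
force: [0.4, -0.7, -0.6]
gripper_width: 90.9
gripper_force: 0.0
```

>>> {"method": "send_rows", "body": {
  "grip": [1,1,1,1,1,1,1,1],
  "xyz": [
    [0.02,0.035,0],
    [0.04,0.07,0],
    [0.06,0.105,0],
    [0.08,0.14,0],
    [0.1,0.175,0],
    [0.11,0.21,0],
    [0.12,0.25,0],
    [0.13,0.29,0]
  ],
  "yaw": [6,12,18,23,28,28,28,28]
}}

```text
time_s: 1.43
ee_pos: [459.4, -84.7, 283.6]
ee_rot: [-180.0, -0.0, 89.5]
force: [1.0, -0.5, -0.7]
gripper_width: 91.4
gripper_force: 0.0
```

```bash
python3 - <<'E'
from h import *
import pickle
G=pickle.load(open('g.pkl','rb'));g=G['top']
p=(np.array([[152,196],[245,195],[151,330],[243,330]])+.5)/6-.5+135
w=ray(g,p,39);print(w.round(1),w.mean(0).round(1));s=env.state();print(s['time_s'],s['ee_pos'],s['ee_rot'],s['force'])
E
```

```text
[[515.1 337.   39. ]
 [516.6 284.3  39. ]
 [439.1 335.2  39. ]
 [440.1 283.2  39. ]] [477.7 309.9  39. ]
1.4333 [459.38162054 -84.72608962 283.57708127] [-1.79964077e+02 -6.57809978e-03  8.95174453e+01] [ 0.99841006 -0.46281157 -0.69620718]
```

>>> {"method": "send_rows", "body": {
  "grip": [1,1,1,1,1,1,1,1],
  "xyz": [
    [0.002,0.04,0],
    [0.004,0.08,0],
    [0.006,0.12,0],
    [0.008,0.16,0],
    [0.01,0.2,0],
    [0.012,0.24,0],
    [0.015,0.28,0],
    [0.018,0.32,0]
  ],
  "yaw": [0,0,0,0,0,0,0,0]
}}

```text
time_s: 2.1
ee_pos: [476.8, 235.3, 283.7]
ee_rot: [-180.0, 0.0, 89.6]
force: [0.5, -0.2, 0.3]
gripper_width: 91.1
gripper_force: 0.0
```

>>> {"method": "send_rows", "body": {
  "grip": [1,1,1,1,1,1],
  "xyz": [
    [0,0.03,0],
    [0,0.055,0],
    [0,0.07,0],
    [0,0.074,0],
    [0,0.074,0],
    [0,0.074,0]
  ],
  "yaw": [1.5,1.5,1.5,1.5,1.5,1.5]
}}

```text
time_s: 2.6
ee_pos: [477.3, 306.2, 283.8]
ee_rot: [-180.0, 0.1, 91.0]
force: [-0.2, -0.5, 0.0]
gripper_width: 91.4
gripper_force: 0.0
```

```bash
python3 - <<'E'
from h import *
import pickle
g=grab('wrist','w1.png');pickle.dump(g,open('w1.pkl','wb'));print(g['pose'],g['fx'])
s=env.state();print(s['time_s'],s['ee_pos'],s['ee_rot'],s['force'])
E
```

```text
[[ 9.99839536e-01  1.69067225e-02  5.92159985e-03  4.75474501e+02]
 [ 1.78279901e-02 -9.71423030e-01 -2.36684304e-01  3.72746438e+02]
 [ 1.75082262e-03  2.36751895e-01 -9.71568564e-01  4.54408390e+02]
 [ 0.00000000e+00  0.00000000e+00  0.00000000e+00  1.00000000e+00]] 335.3944733929188
2.65 [477.43973365 305.94983282 284.0566255 ] [1.79999650e+02 4.94424354e-02 9.09676269e+01] [-0.41462822 -1.30918723 -0.1797635 ]
```

View pics/w1.png

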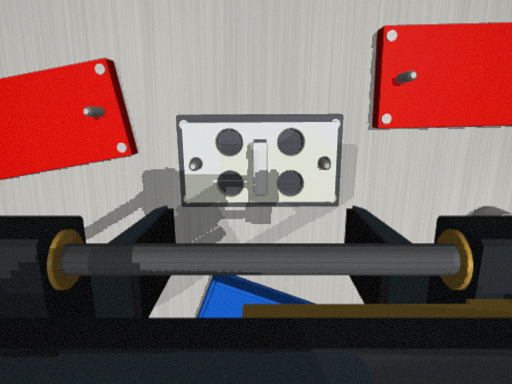

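The wrist view shows the four-pocket plate whole, centred near (260,160). Its handle is at (260,168) and its pins at (196,163) and (324,163). Next I fit the white plate's outline.

```bash
python3 - <<'E'
from h import *
import pickle
g=pickle.load(open('w1.pkl','rb'))
gr=cv2.GaussianBlur(g['frame'],(3,3),0).astype(int)
print(gr[150,170:200,0],gr[110:130,215,0])
for t in (110,130):
    k=np.zeros(gr.shape[:2],np.uint8);k[112:206,179:342]=(gr.min(2)>t)[112:206,179:342]
    n,l,st,_=cv2.connectedComponentsWithStats(k,connectivity=4); i=l[150,210]; 
    m=(l==i).astype(np.uint8); print(st[i])
    c=max(cv2.findContours(m,0,1)[0],key=cv2.contourArea)
    p=ray(g,c[:,0],39)[:,:2].astype(np.float32);print(cv2.minAreaRect(p))
# pockets: dark blobs
k=np.zeros(gr.shape[:2],np.uint8);k[122:202,186:336]=(gr.max(2)<90)[122:202,186:336]
n,l,st,ce=cv2.connectedComponentsWithStats(k)
for i in range(1,n):
    if st[i,4]>60: print(st[i],ce[i],ray(g,ce[i],39)[0].round(1))
# bar top z=60
k=np.zeros(gr.shape[:2],np.uint8)
print('bar top px corners guess',ray(g,[[252.5,142],[268,142],[253,194],[268,194]],60).round(1))
E
```

```text
[193 194 195 197 197 197 197 174 123  91  87  90 119 175 213 222 221 221
 222 222 222 222 222 222 222 222 222 222 221 221] [186 186 187 172 131  96  88  89  88  87  86  97 139 193 219 222 222 222
 222 222]
[  179   118   162    85 10183]
((477.2656555175781, 311.7288513183594), (195.8317413330078, 105.30719757080078), 1.0769505500793457)
[ 179  119  162   84 8241]
((477.197265625, 311.2301025390625), (195.627197265625, 104.11935424804688), 1.018699288368225)
[279 129  25  25 372] [292.09408602 143.40591398] [516.9 334.6  39. ]
[219 143  23  12 186] [230.06989247 148.11827957] [440.6 327.5  39. ]
[319 157  10  12  64] [322.40625 161.875  ] [555.7 312.4  39. ]
[277 171  26  23 453] [289.99779249 182.45695364] [516.3 285.5  39. ]
[217 172  27  23 474] [229.94936709 182.82489451] [440.3 283.7  39. ]
bar top px corners guess [[468.6 337.4  60. ]
 [486.6 337.7  60. ]
 [470.  274.9  60. ]
 [488.1 275.2  60. ]]
```

>>> {"method": "send_rows", "body": {
  "grip": [1,1,1,1,1,1,1,1],
  "xyz": [
    [0.001,0.003,-0.03],
    [0.001,0.003,-0.065],
    [0.001,0.003,-0.1],
    [0.001,0.003,-0.13],
    [0.001,0.003,-0.15],
    [0.001,0.003,-0.16],
    [0.001,0.003,-0.165],
    [0.001,0.003,-0.165]
  ],
  "yaw": [0,0,0,0,0,0,0,0]
}}

```text
time_s: 3.32
ee_pos: [478.6, 309.6, 118.9]
ee_rot: [-180.0, 0.0, 91.0]
force: [0.5, 0.8, 0.8]
gripper_width: 91.6
gripper_force: 0.0
```

```bash
python3 - <<'E'
from h import *
import pickle
g=grab('wrist','w2.png');pickle.dump(g,open('w2.pkl','wb'))
s=env.state();print(s['time_s'],s['ee_pos'],s['ee_rot'],s['force'])
E
```

```text
3.3667 [479.13228272 310.18143309 119.935644  ] [ 1.79915530e+02 -4.05320603e-02  9.09957854e+01] [-0.39120133 -0.35118092  0.94642894]
```

View pics/w2.png

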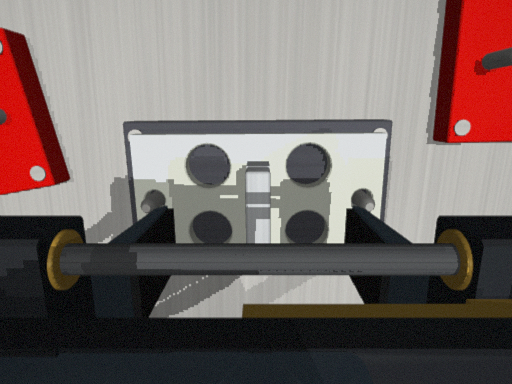

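The closer wrist view shows the bar at columns 246–271, centred at about 258 between the fingers. The fingers are clear of both pins.

```bash
python3 - <<'E'
from h import *
import pickle
g=pickle.load(open('w2.pkl','rb'));f=g['frame'].astype(int)
print(f[180,238:280].mean(1).astype(int),f[225,238:280].mean(1).astype(int))
print(ray(g,[[246,171],[270.5,171]],85).round(1))
for r in(190,205): print(ray(g,[[126,r],[389,r],[130.5,r],[386,r]],39).round(1)[:,0])
print(f[150,120:140].mean(1).astype(int),f[150,378:398].mean(1).astype(int))
E
```

```text
[127 129 129 125 126 127 123 113 165 192 210 207 205 208 208 214 214 211
 209 214 217 217 216 214 214 214 213 215 213 214 197 174 162 213 221 220
 219 217 219 217 218 219] [129 124 130 126 127 127 127 110  99 107 119 122 120 116 118 119 117 127
 200 209 211 210 213 214 211 204 208 205 208 208 196 180 157 209 218 215
 217 217 216 215 217 217]
[[469.4 340.   85. ]
 [484.5 340.2  85. ]]
[375.8 577.6 379.3 575.3]
[374.9 578.9 378.4 576.6]
[186 187 192 192 191 137  90  86  88  89 136 218 223 221 222 222 220 223
 222 221] [223 223 221 222 220 225 222 143  96  90  85  89 166 179 179 179 180 185
 178 182]
```

>>> {"method": "send_rows", "body": {
  "grip": [1,1,1,1,1,1],
  "xyz": [
    [-0.001,0,-0.02],
    [-0.001,0,-0.04],
    [-0.001,0,-0.055],
    [-0.001,0,-0.062],
    [-0.001,0,-0.064],
    [-0.001,0,-0.064]
  ],
  "yaw": [0,0,0,0,0,0]
}}

```text
time_s: 3.87
ee_pos: [478.1, 310.7, 55.8]
ee_rot: [179.9, -0.0, 91.0]
force: [-0.1, 0.1, 0.1]
gripper_width: 91.1
gripper_force: 0.0
```

>>> {"method": "send_rows", "body": {
  "grip": [0.3,0,-0.3,-0.5,-0.6,-0.7,-0.8,-0.9],
  "xyz": [
    [0,0,0],
    [0,0,0],
    [0,0,0],
    [0,0,0],
    [0,0,0],
    [0,0,0],
    [0,0,0],
    [0,0,0]
  ],
  "yaw": [0,0,0,0,0,0,0,0],
  "grip_force": 15
}}

```text
time_s: 4.53
ee_pos: [477.4, 310.4, 55.0]
ee_rot: [180.0, 0.0, 91.0]
force: [0.1, 0.7, 0.0]
gripper_width: 40.9
gripper_force: 0.0
```

>>> {"method": "send_rows", "body": {
  "grip": [-1,-1,-1,-1,-1,-1],
  "xyz": [
    [0,0,0],
    [0,0,0],
    [0,0,0],
    [0,0,0],
    [0,0,0],
    [0,0,0]
  ],
  "yaw": [0,0,0,0,0,0],
  "grip_force": 35
}}

```text
time_s: 5.03
ee_pos: [477.4, 310.4, 54.9]
ee_rot: [180.0, -0.0, 91.0]
force: [-0.1, 0.0, -0.6]
gripper_width: 15.8
gripper_force: 35.0
```

Gripped at 15.8 mm with negligible side force. Next is a slow lift, straight up.

>>> {"method": "send_rows", "body": {
  "grip": [-1,-1,-1,-1,-1,-1,-1,-1],
  "xyz": [
    [0,0,0.001],
    [0,0,0.003],
    [0,0,0.006],
    [0,0,0.01],
    [0,0,0.015],
    [0,0,0.02],
    [0,0,0.025],
    [0,0,0.03]
  ],
  "yaw": [0,0,0,0,0,0,0,0]
}}

```text
time_s: 5.7
ee_pos: [477.5, 310.5, 85.7]
ee_rot: [180.0, -0.0, 91.0]
force: [-0.6, 0.0, -4.6]
gripper_width: 15.9
gripper_force: 35.0
```

>>> {"method": "send_rows", "body": {
  "grip": [-1,-1,-1,-1,-1,-1,-1,-1],
  "xyz": [
    [0,0,0.006],
    [0,0,0.013],
    [0,0,0.021],
    [0,0,0.03],
    [0,0,0.04],
    [0,0,0.048],
    [0,0,0.05],
    [0,0,0.05]
  ],
  "yaw": [0,0,0,0,0,0,0,0]
}}

```text
time_s: 6.37
ee_pos: [477.9, 310.7, 136.1]
ee_rot: [179.9, -0.1, 91.0]
force: [0.2, -0.4, -5.1]
gripper_width: 15.8
gripper_force: 35.0
```

```bash
python3 - <<'E'
from h import *
g=grab('wrist','w3.png');s=env.state();print(s['time_s'],s['ee_pos'],s['ee_rot'],s['force'],s['torque'],s['gripper_width'])
E
```

```text
6.4167 [477.4061815  310.4273707  135.27370439] [ 1.79970901e+02 -1.31392273e-02  9.10425424e+01] [ 0.43805832  0.42439454 -4.848321  ] [-0.03275834 -0.12978812  0.03153241] 15.721324010265239
```

View pics/w3.png

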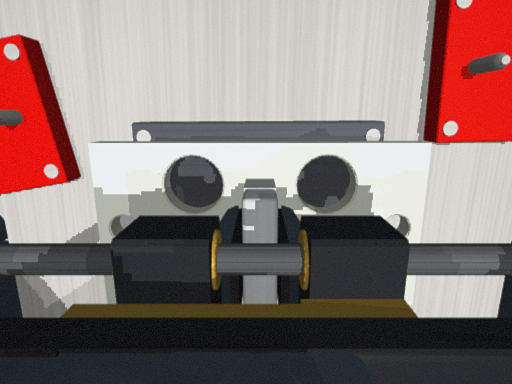

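The plate hangs level with its pin holes clear and the block empty below it. Now carrying it to the tray.

>>> {"method": "send_rows", "body": {
  "grip": [-1,-1,-1,-1,-1,-1,-1,-1],
  "xyz": [
    [0,-0.005,0],
    [0.001,-0.015,0],
    [0.002,-0.03,0],
    [0.003,-0.05,0],
    [0.004,-0.072,0],
    [0.006,-0.096,0],
    [0.008,-0.12,0],
    [0.01,-0.144,0]
  ],
  "yaw": [0,0,0,0,-2,-4,-6,-8]
}}

```text
time_s: 7.08
ee_pos: [486.7, 163.8, 134.7]
ee_rot: [-180.0, 0.1, 82.9]
force: [-0.1, -0.3, -4.0]
gripper_width: 15.3
gripper_force: 35.0
```

>>> {"method": "send_rows", "body": {
  "grip": [-1,-1,-1,-1,-1,-1,-1,-1],
  "xyz": [
    [0.002,-0.024,0],
    [0.004,-0.048,0],
    [0.006,-0.072,0],
    [0.007,-0.096,0],
    [0.008,-0.12,0],
    [0.009,-0.14,0],
    [0.009,-0.155,0],
    [0.009,-0.165,0]
  ],
  "yaw": [-2,-4,-6,-8,-10,-12,-13,-13]
}}

```text
time_s: 7.75
ee_pos: [495.4, -1.3, 134.8]
ee_rot: [-180.0, 0.1, 69.9]
force: [0.0, -0.2, -5.7]
gripper_width: 15.4
gripper_force: 35.0
```

>>> {"method": "send_rows", "body": {
  "grip": [-1,-1,-1,-1,-1],
  "xyz": [
    [0,-0.005,-0.005],
    [0,-0.008,-0.015],
    [0,-0.008,-0.03],
    [0,-0.008,-0.04],
    [0,-0.008,-0.04]
  ],
  "yaw": [0,0,0,0,0]
}}

```text
time_s: 8.17
ee_pos: [494.0, -6.1, 92.1]
ee_rot: [-179.7, 0.1, 70.1]
force: [0.0, -0.4, -5.0]
gripper_width: 15.8
gripper_force: 35.0
```

```bash
python3 - <<'E'
from h import *
a=grab('scene');b=grab('wrist');cv2.imwrite('pics/h.png',np.hstack([cv2.resize(x['frame'][y0:y1,x0:x1,::-1],(400,400)) for x,(y0,y1,x0,x1) in((a,(130,290,150,310)),(b,(0,384,64,448)))]))
s=env.state();print(s['time_s'],s['ee_pos'],s['ee_rot'],s['force'])
E
```

```text
8.2667 [495.95971623  -6.08143308  94.32101856] [-1.79913869e+02  2.04175113e-02  7.00948920e+01] [-0.05945485 -0.14310112 -4.72930793]
```

View pics/h.png

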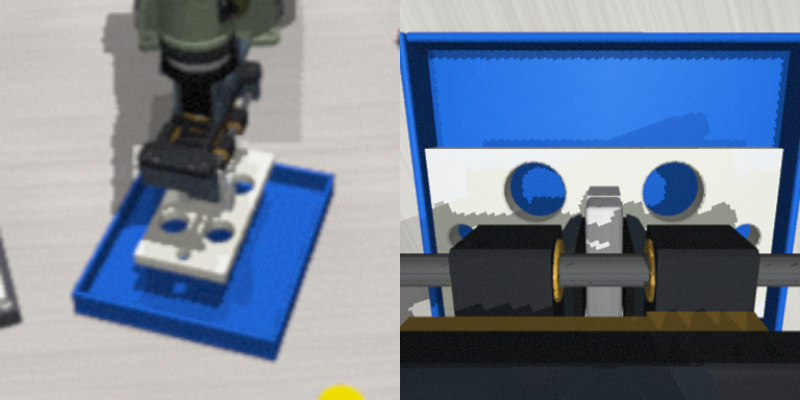

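The plate is over the tray, centred and square to the walls: the left and right margins match in the wrist view. Lowering now, slowing near the floor.

>>> {"method": "send_rows", "body": {
  "grip": [-1,-1,-1,-1,-1,-1,-1,-1],
  "xyz": [
    [0,0,-0.008],
    [0,0,-0.02],
    [0,0,-0.032],
    [0,0,-0.042],
    [0,0,-0.049],
    [0,0,-0.053],
    [0,0,-0.055],
    [0,0,-0.056]
  ],
  "yaw": [0,0,0,0,0,0,0,0]
}}

```text
time_s: 8.93
ee_pos: [496.6, -6.6, 38.9]
ee_rot: [180.0, -0.0, 70.0]
force: [0.3, -0.4, -4.8]
gripper_width: 16.1
gripper_force: 35.0
```

>>> {"method": "send_rows", "body": {
  "grip": [-1,-1,-1,-1,-1,-1,-1,-1],
  "xyz": [
    [0,0,-0.0005],
    [0,0,-0.001],
    [0,0,-0.0015],
    [0,0,-0.002],
    [0,0,-0.0025],
    [0,0,-0.003],
    [0,0,-0.003],
    [0,0,-0.003]
  ],
  "yaw": [0,0,0,0,0,0,0,0]
}}

```text
time_s: 9.6
ee_pos: [496.4, -6.6, 36.0]
ee_rot: [180.0, -0.0, 70.0]
force: [0.3, 0.2, -5.3]
gripper_width: 15.8
gripper_force: 35.0
```

Still carrying the full weight (−5 N), so I go down in small steps until the tray takes it.

>>> {"method": "send_rows", "body": {
  "grip": [-1,-1,-1,-1],
  "xyz": [
    [0,0,-0.0003],
    [0,0,-0.0006],
    [0,0,-0.0008],
    [0,0,-0.0008]
  ],
  "yaw": [0,0,0,0]
}}

```text
time_s: 9.93
ee_pos: [496.4, -6.6, 35.9]
ee_rot: [180.0, -0.0, 70.0]
force: [-2.6, -0.5, 4.7]
gripper_width: 15.8
gripper_force: 35.0
```

Force has gone from −5 to +4.7 N, so the plate is on the floor. Releasing.

>>> {"method": "send_rows", "body": {
  "grip": [-0.6,-0.5,-0.4,-0.3,-0.2,-0.1,0,0],
  "xyz": [
    [0,0,0],
    [0,0,0],
    [0,0,0],
    [0,0,0],
    [0,0,0],
    [0,0,0],
    [0,0,0],
    [0,0,0]
  ],
  "yaw": [0,0,0,0,0,0,0,0],
  "grip_force": 10
}}

```text
time_s: 10.6
ee_pos: [496.4, -6.6, 35.1]
ee_rot: [180.0, 0.0, 70.0]
force: [-0.5, -0.0, 0.3]
gripper_width: 45.6
gripper_force: 0.0
```

>>> {"method": "send_rows", "body": {
  "grip": [0,0,0,0,0,0,0,0],
  "xyz": [
    [0,0,0.005],
    [0,0,0.015],
    [0,0,0.035],
    [0,0,0.06],
    [0,0,0.09],
    [0,0,0.12],
    [0,0,0.15],
    [0,0,0.17]
  ],
  "yaw": [0,0,0,0,0,0,0,0]
}}

```text
time_s: 11.27
ee_pos: [497.3, -6.6, 209.3]
ee_rot: [179.7, -0.1, 70.0]
force: [-0.7, 0.2, -0.3]
gripper_width: 45.9
gripper_force: 0.0
```

```bash
python3 - <<'E'
from h import *
a=grab('scene');b=grab('wrist');cv2.imwrite('pics/e.png',np.hstack([cv2.resize(a['frame'][:,:,::-1],(440,330)),cv2.resize(b['frame'][:330,60:420,::-1],(360,330))]))
s=env.state();print(s['time_s'],s['ee_pos'],s['ee_rot'],s['force'],s['gripper_width'])
E
```

```text
11.3667 [498.75858062  -6.64525104 210.07568702] [ 1.79463187e+02 -1.73912328e-01  7.00433518e+01] [-0.43947623 -0.53075423 -0.83568506] 46.13505025437534
```

View pics/e.png

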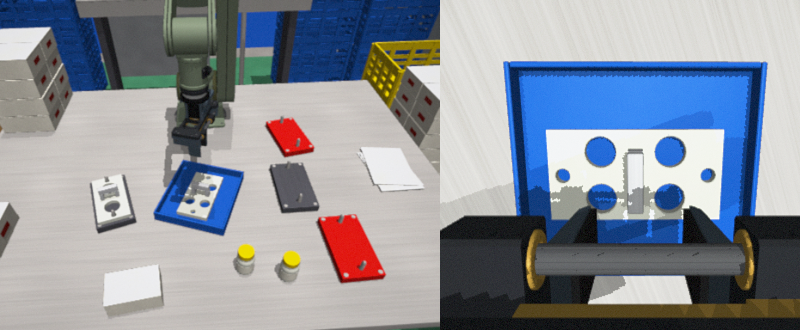

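The plate lies flat in the tray, centred and released. The gripper is clear and everything else is in place.

>>> {"method": "send_rows", "body": {
  "grip": [0,0,0,0],
  "xyz": [
    [0,0,0],
    [0,0,0],
    [0,0,0],
    [0,0,0]
  ],
  "yaw": [0,0,0,0]
}}

```text
time_s: 11.7
ee_pos: [495.6, -6.6, 204.0]
ee_rot: [-179.9, 0.0, 70.0]
force: [0.5, 0.2, 0.2]
gripper_width: 45.6
gripper_force: 0.0
```

```bash
python3 -c "
from workcell import env
print(env.job_done())"
```

```text
the job is handed in; nothing more can be done
None
```

The four-pocket plate is lying flat and released in the blue tray, the two-pocket plate was left where it was, and the job was handed in at about 11.7 s; no verdict came back.

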